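# Load a bearing and index it to the third stop

### The job

Lay the larger of the two ball bearings flat in the round nest of the indexing plate and let go of it while the plate still rests at home. Then turn the plate clockwise by its centre knob, counting three clicks, to the third stop and not beyond, and finish while still gripping the knob and holding the plate at that stop against its return spring. Leave the small bearing, the brass plug and the brake rotor where they are.

Things in the scene. Friction and masses are not known exactly. Their poses are not given: they have to be found in the camera images.
- bearing_center (a point): centre (half-way up) of the larger ball bearing, a steel ring-shaped disc 48 mm across and 14 mm high with a red seal, lying flat and loose on the worktop, 0.11 kg; its axis is z. It can be gripped across its diameter
- bearing: the same larger ball bearing; origin at the centre of its underside, z up along its axis
- nest (a point): centre of the nest's floor: a dark steel ring, 54 mm inside and 64 mm outside diameter, 4 mm high, on the bare top of the indexing plate (the floor, 50 mm above the worktop), 85 mm from the knob's axis; it turns with the plate. Seated, the bearing's centre is 7 mm above this point and its upper 10 mm stand clear of the ring. z is up, +y points away from the knob's axis
- knob_grip (a point): gripping point of the knob that turns the indexing plate, in its centre: a black upright bar 54 mm long (along its y, which points to the nest), 14 mm thick (along x), 41 mm high, on a 52 mm steel hub. The point is on the turning axis, 85 mm above the worktop; the bar's top is 17 mm above it, the hub's top 23 mm below it
- index_base: fixed grey round base, 270 mm across, 30 mm high at its rim; origin at the centre of its underside, on the turning axis, z up. Above it turns the steel plate, 236 mm across, top 50 mm above the worktop. Six brass studs (7 mm thick, tops at 54 mm) on the base's rim mark the nest's stations: the first in line with the nest at home, then the five stops clockwise
- index_plate (a joint): angle of plate and knob, rad: 0 at home on its end stop, growing clockwise from above. Stops every 24 degrees: 0.419, 0.838, third 1.257, 1.676, 2.094. A spring returns it to home (0.10 N m, rising to 0.13 at the third stop); clicks add 0.085 N m half-way between stops and take off 0.085 at each stop, where 0.02 to 0.05 of return torque is left: let go, it runs back
- bearing_small: small ball bearing, 30 mm across, 10 mm high, lying loose on the worktop; origin at the centre of its underside. To be left alone
- brass_plug: brass plug, 27 mm hexagon with a round neck, 20 mm high, standing loose on the worktop; origin at the centre of its underside. To be left alone
- brake_rotor: round bronze-coloured brake rotor standing upright on its foot, 131 mm x 84 mm, 124 mm high; origin at the centre of its underside. To be left alone

How it is judged:
By the outcome, as a careful person would: the job done as asked, in the order asked, and still so for the second after the job is handed in, while the arm keeps its last pose, push and grip.
It also fails if it takes over 58 s, if anything falls off the work surface, if the arm or the gripper's body presses on something with over 40 N, if the wrist force passes 120 N, or if a joint passes its speed limit or range.

### The arm

A 6-joint arm with a two-finger parallel gripper is mounted at the origin on a cart in front of the work surface, level with it; the furniture and walls round the work are solid. World frame = base frame: x ahead of the robot, y to its left, z up, the work surface at z = 0. Lengths are in m, angles in rad, forces in N, time in s.
With the tool pointing down it reaches from about 0.35 to 0.775 m from the base axis. Payload 5.5 kg.
Tool frame: the origin (TCP) lies midway between the tips of the shut fingers; the grasp point (between the pads) lies 19 mm behind it; z points along the fingers, y is the line along which they close (so a half turn about z gives the same grasp; the last joint's range is limited). The gripper opens to 85 mm and grips with 20 to 120 N. Pads are 22 mm wide; open, the fingers measure 114 mm over their backs; the gripper's body (76 mm by 85 mm) begins 54 mm behind the grasp point. The pads swing forward as they close: fully open they stand 13 mm farther back than shut.
Start: joints at [-1.307, 0.313, 0.046, 1.304, 0, 1.431], TCP at [0.226, -0.529, 0.231] pointing down, gripper open.
Joint ranges: [-2.76, 2.76], [-0.86, 1.69], [-1.03, 1.26], [-2.2, 2.34], [-1.47, 1.5], [-3.14, 3.14]. Speed limits (rad/s): [2.57, 2.57, 3.14, 3.14, 3.14, 3.14].

### API

Orientations are given as a unit quaternion [w, x, y, z].
In Python, from workcell import env gives the robot as it stands.
- The arm moves only by the tool move_arm, never from a script. Its argument "targets" is a list of rows, each a list of 3 entries, a list of its own where there are three numbers: the shift along the tool's x, y, z in mm, then the turn, a rotation vector about the tool's x, y, z in units of 10 degrees (1.0 is 10 degrees), then the closure, from -1 (fully open) to 1 (shut). In form: [[[dx, dy, dz], [ax, ay, az], gripper], ...]. A call has 1 to 5 rows; each row is the pose to reach, as a shift and turn from the pose commanded when the call began, along the tool's axes at that moment; what a row does not reach only later rows make up. A row lasts 1/8 s, in which the tool goes at most 62.5 mm and 10.7 degrees, less where a joint would pass 70% of its speed; a pose out of reach is approached as far as the arm can. A call with a gripper value outside its range is refused whole. The fingers move at their own pace and stop on an object; "squeeze" is the grip in N (left out, the last holds). Time passes only in rows, so rows that repeat a pose let the fingers close. It gives the time, the measured TCP pose, the force, the opening and the grip force at its end, in the units of the state.
- env.get_state(): the state, without advancing time (a new reading comes with each control period).
- env.read_camera(name): name is "side" or "top"; returns a dict with "pixels" (400x640x3 uint8, red, green, blue), "fovy" (degrees; the focal length in pixels is half the picture's height over the tangent of half this angle, whatever the lens; pixels are square), "cx", "cy" (the principal point, pixels), "extrinsics" (4x4, takes a point from world to camera coordinates). Camera axes: x right, y up, looking along -z (the intrinsics and any distortion apply to the point x, -y, -z); pixel columns grow to the right and rows downward; lengths in m; the calibration is good to about 2 mm. A picture is of the moment at which its call begins. There is no depth.
- env.hand_in(): hands the job in; it is judged then, once.
Trained networks look in a picture, given as the dict that the camera call returned (one of the last four; its "shot" number tells which), for a name from the list of things; names that differ only in an ending like _2 or _b are one class to them, and where a whole thing is asked for, a point or a joint stands for the part that bears it (a point fixed in the world has none). Each returns a list of dicts, best first, with "confidence" (0 to 1); they miss things now and then, are a little off and sometimes report something else, mostly with a low value. They report only what shows in the picture. A call takes as long as a camera call.
- env.spot_in(thing, picture): "centre" ([x, y, z] in m, in world coordinates, good to about 4 mm: the middle of the surface that is visible of it).
- env.regions_of(thing, picture): "mask" (400x640 bool, what is visible of it).
- env.landmark_of(thing, picture): "centre" ([x, y, z] in m, in world coordinates, good to about 4 mm: a listed point, or the origin of a listed thing).
The state is a dict: "clock": time; "joint_pos": joint angles; "qvel": joint speeds; "tau": joint torques, N m; "tcp_pos": TCP position; "orientation": TCP orientation; "wrist_force": force on the tool from outside, world axes, zero at the start; "ft_torque": the same for the moment, N m; "finger_gap": finger opening in m; "grip_force": force on a finger pad.
Only numpy, scipy, OpenCV 4.12 (cv2) and the standard library are available. Lean on these libraries where they do the work, as an engineer would, in place of code of your own. Each camera call takes 0.05 s, during which the arm holds its last target. There are 200 camera calls.

## Working session

There is one attempt and no reset: what is moved stays moved. The work goes in short steps, Python scripts to look and compute and a tool call to move; the robot and the scene stay as the last step left them, time stands still between calls to the robot, and variables do not carry over. Pictures are saved under pics/ and viewed, at most 10 in all, crops included, and the job is handed in when it is done.

Besides the shell and the picture viewer there is one more tool, called after "Emit:" as name(argument=value, ...) on one line, values as JSON. move_arm: Moves the arm, as the interface text tells. Its arguments: {"type":"object","properties":{"targets":{"type":"array","items":{"type":"array"}},"squeeze":{"type":"number"}},"required":["targets"]}

```bash
mkdir -p pics; cat > h.py <<'E'
import numpy as np, cv2
from workcell import env
from scipy.spatial.transform import Rotation as R
def save(p,n): cv2.imwrite('pics/'+n,p['pixels'][:,:,::-1])
def rot(s): q=s['orientation']; return R.from_quat([q[1],q[2],q[3],q[0]])
def rel(target):  # target tcp -> tool mm
    s=env.get_state(); return rot(s).inv().apply(np.array(target)-s['tcp_pos'])*1000
E
python3 - <<'E'
from h import *
np.set_printoptions(precision=4,suppress=True)
s=env.get_state(); print(s['clock'],s['tcp_pos'],s['orientation'],s['finger_gap']); print(rot(s).as_matrix())
ims=[]
for c in('top','side'):
    p=env.read_camera(c); save(p,c+'0.png'); ims.append(p['pixels'])
    print(c,p['fovy'],p['cx'],p['cy'],[k for k in p]); print(np.array(p['extrinsics']))
    for t in('bearing_center','nest','knob_grip','index_base','bearing_small','brass_plug','brake_rotor'):
        print(t,[(np.array(d['centre']),round(d['confidence'],2)) for d in env.landmark_of(t,p)[:2]])
E
```

```text
0.0 [ 0.2258 -0.5283  0.2304] [-0.0009  0.9797  0.2005 -0.    ] 0.0854320132322305
[[ 0.9196  0.3929 -0.0004]
 [ 0.3929 -0.9196  0.0018]
 [ 0.0003 -0.0018 -1.    ]]
top 57.47553157528625 314.1664377010413 199.12870438608098 ['pixels', 'fovy', 'cx', 'cy', 'extrinsics', 'shot']
[[-0.0051 -1.     -0.0066  0.0286]
 [ 0.9865 -0.0061  0.1639 -0.5756]
 [-0.164  -0.0057  0.9864 -1.1567]
 [ 0.      0.      0.      1.    ]]
bearing_center [(array([0.612 , 0.2699, 0.0055]), 0.46)]
nest [(array([0.53  , 0.0188, 0.0504]), 0.7)]
knob_grip [(array([ 0.5547, -0.0634,  0.0856]), 0.85)]
index_base [(array([ 0.5519, -0.067 , -0.0051]), 0.58)]
bearing_small [(array([ 0.5265, -0.3085, -0.0026]), 0.57)]
brass_plug [(array([0.5019, 0.402 , 0.0024]), 0.43)]
brake_rotor [(array([ 0.699 , -0.3379,  0.001 ]), 0.69)]
side 44.19021891790828 319.2208541532209 198.0855238602412 ['pixels', 'fovy', 'cx', 'cy', 'extrinsics', 'shot']
[[-0.8614 -0.5078 -0.0127  0.5191]
 [ 0.2581 -0.4591  0.85   -0.2143]
 [-0.4375  0.7289  0.5266 -1.101 ]
 [ 0.      0.      0.      1.    ]]
bearing_center [(array([0.6164, 0.2732, 0.0081]), 0.58)]
nest [(array([0.5301, 0.0174, 0.0485]), 0.66)]
knob_grip [(array([ 0.5562, -0.062 ,  0.085 ]), 0.98)]
index_base [(array([ 0.5531, -0.0588, -0.0007]), 0.88), (array([0.527 , 0.0173, 0.0505]), 0.58)]
bearing_small [(array([ 0.5267, -0.3128, -0.0027]), 0.64)]
brass_plug [(array([0.507 , 0.4013, 0.0009]), 0.59), (array([ 0.6995, -0.3352,  0.0041]), 0.56)]
brake_rotor [(array([ 0.6978, -0.3371, -0.0014]), 0.76)]
```

View pics/top0.png

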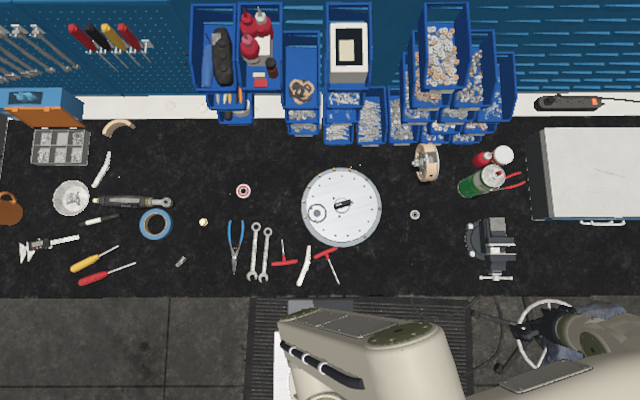

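View pics/side0.png

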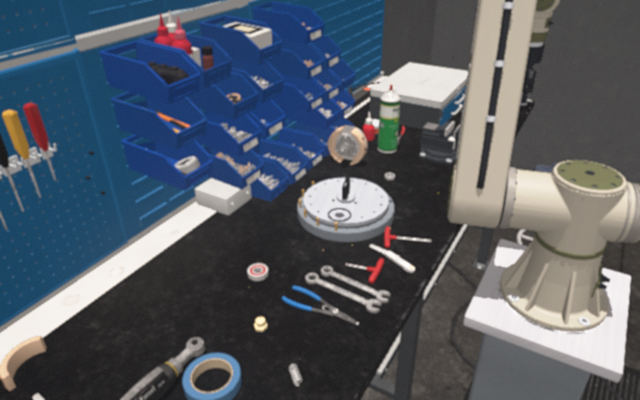

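The big bearing is at top pixel (243,190) / side (258,271), with its red seal showing. The nest is at top (317,213) and the knob at (342,206). The networks agree with the pictures to about 4 mm. I'll move towards the bearing, turning the tool's closing axis tangential to the nest (yaw +84°).

Emit:
move_arm(targets=[[[44,-38,0],[0,0,-1],-1],[[88,-76,0],[0,0,-2],-1],[[132,-114,0],[0,0,-3],-1],[[176,-152,0],[0,0,-4],-1],[[220,-190,0],[0,0,-5],-1]], squeeze=40)

```text
clock: 1.42
tcp_pos: [0.3542, -0.2661, 0.2316]
orientation: [0.001, 0.802, 0.598, 0.0]
wrist_force: [1.0, -0.2, -0.4]
finger_gap: 0.0852
grip_force: 0.0
```

```bash
cat >> h.py <<'E'
def go(target,psi=107.3):
    s=env.get_state(); m=rot(s).as_matrix(); c=np.degrees(np.arctan2(m[1,0],m[0,0]))
    tgt=np.array([[np.cos(np.radians(psi)),np.sin(np.radians(psi)),0],[np.sin(np.radians(psi)),-np.cos(np.radians(psi)),0],[0,0,-1.]]).T
    t=np.array([[np.cos(np.radians(psi)),np.sin(np.radians(psi)),0],[np.sin(np.radians(psi)),-np.cos(np.radians(psi)),0],[0,0,-1.]]).T
    rv=R.from_matrix(m.T@t).as_rotvec(degrees=True)/10
    print('clock',s['clock'],'tcp',s['tcp_pos'].round(4) if hasattr(s['tcp_pos'],'round') else s['tcp_pos'],'psi',round(c,1),'shift',rel(target).round(1),'turn',rv.round(2))
    print('F',s['wrist_force'],'gap',s['finger_gap'],'grip',s['grip_force'],'q',np.round(s['joint_pos'],2))
E
python3 -c "
from h import *
go([.614,.2715,.23])"
```

```text
clock 1.425 tcp [ 0.3542 -0.2661  0.2316] psi 73.4 shift [589.3  95.8   1.4] turn [ 0.    0.   -3.39]
F [ 1.0251934  -0.23249334 -0.38226922] gap 0.08524219694902474 grip 0.0 q [-0.83  0.06 -0.27  1.24  0.    1.03]
```

Emit:
move_arm(targets=[[[59,10,0],[0,0,-0.7],-1],[[118,19,0],[0,0,-1.4],-1],[[177,29,0],[0,0,-2.1],-1],[[236,38,0],[0,0,-2.8],-1],[[295,48,0],[0,0,-3.4],-1]])

```text
clock: 2.05
tcp_pos: [0.4858, 0.0027, 0.2317]
orientation: [0.001, 0.592, 0.806, 0.0]
wrist_force: [0.0, -0.5, 0.1]
finger_gap: 0.0855
grip_force: 0.0
```

Emit:
move_arm(targets=[[[43,41,10],[0,0,0],-1],[[87,82,30],[0,0,0],-0.5],[[130,122,50],[0,0,0],-0.5],[[174,163,80],[0,0,0],-0.5],[[217,200,110],[0,0,0],-0.5]])

```text
clock: 2.68
tcp_pos: [0.6109, 0.2635, 0.1238]
orientation: [0.001, 0.594, 0.805, 0.0]
wrist_force: [0.4, -1.0, 0.6]
finger_gap: 0.0641
grip_force: 0.0
```

```bash
python3 - <<'E'
from h import *
go([.614,.2715,.0])
for c in('top','side'):
    p=env.read_camera(c); save(p,c+'1.png')
    print(c,[(np.round(d['centre'],4),round(d['confidence'],2)) for d in env.landmark_of('bearing_center',p)[:2]])
    for m in env.regions_of('bearing',p)[:2]: ys,xs=np.nonzero(m['mask']); print(m['confidence'],xs.mean(),ys.mean(),len(xs),np.ptp(xs),np.ptp(ys))
p['pixels'][:]; cv2.imwrite('pics/crop1.png',cv2.resize(p['pixels'][180:340,150:370,::-1],None,fx=3,fy=3))
s=env.get_state();print(s['clock'],s['tcp_pos'],s['finger_gap'])
E
```

```text
clock 2.675 tcp [0.6109 0.2635 0.1238] psi 107.1 shift [  6.8   5.2 123.9] turn [ 0.01  0.   -0.02]
F [ 0.39164363 -1.00158782  0.60893109] gap 0.06406193164864675 grip 0.0 q [ 0.29  0.53  0.11  1.15 -0.    1.56]
top [(array([0.6083, 0.2717, 0.0068]), 0.47)]
0.6 414.84375 215.0625 64 8 8
side [(array([0.6135, 0.2702, 0.0044]), 0.52), (array([0.5097, 0.3999, 0.0035]), 0.18)]
0.72 258.4349442379182 271.5650557620818 269 19 15
2.975 [0.60988973 0.26086917 0.12516023] 0.06403012467615879
```

View pics/crop1.png

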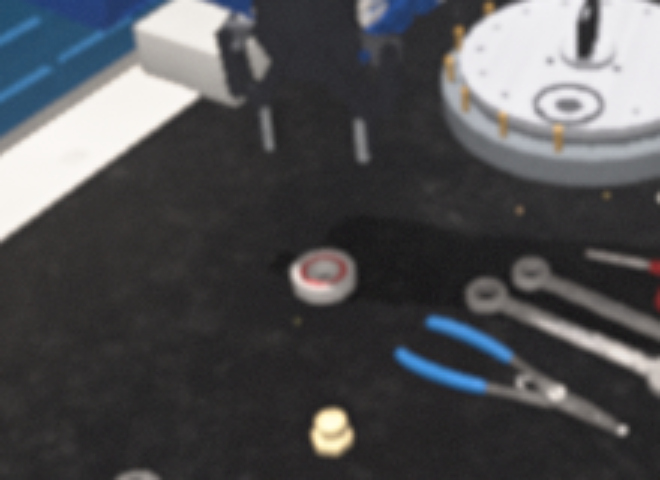

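The side crop shows both fingers above and behind the bearing, which lies clear at side pixel (258,272). I'll shift about 10 mm and go down to it.

Emit:
move_arm(targets=[[[9,5,20],[0,0,0],-0.5],[[9,5,70],[0,0,0],-0.5],[[9,5,105],[0,0,0],-0.5],[[9,5,122],[0,0,0],-0.5],[[9,5,122],[0,0,0],-0.5]])

```text
clock: 3.6
tcp_pos: [0.6112, 0.271, 0.0015]
orientation: [-0.001, 0.594, 0.804, -0.001]
wrist_force: [0.0, -0.7, 0.8]
finger_gap: 0.0639
grip_force: 0.0
```

```bash
python3 - <<'E'
from h import *
go([.6125,.271,.0])
p=env.read_camera('side'); cv2.imwrite('pics/crop2.png',cv2.resize(p['pixels'][215:315,190:330,::-1],None,fx=5,fy=5,interpolation=cv2.INTER_CUBIC))
E
```

```text
clock 3.6 tcp [0.6112 0.271  0.0015] psi 107.1 shift [-0.4  1.2  1.5] turn [-0.01  0.   -0.02]
F [ 0.0425611  -0.70972041  0.79545195] gap 0.06392046466747087 grip 0.0 q [ 0.3   0.64 -0.03  0.91 -0.    1.57]
```

View pics/crop2.png

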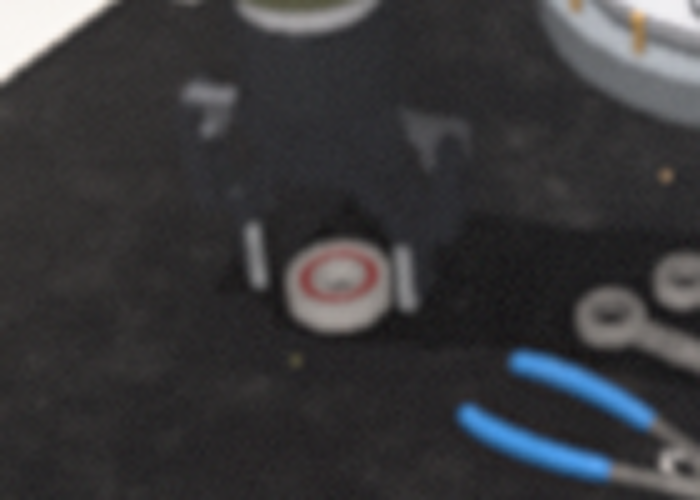

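The fingers straddle the bearing in the crop (tips at about (258,290) and (408,310), bearing at (338,285)). Closing.

Emit:
move_arm(targets=[[[0,0,0],[0,0,0],0.0],[[0,0,0],[0,0,0],0.4],[[0,0,0],[0,0,0],0.4],[[0,0,0],[0,0,0],0.4]], squeeze=40)

```text
clock: 4.15
tcp_pos: [0.6137, 0.272, 0.0049]
orientation: [0.001, 0.594, 0.805, 0.002]
wrist_force: [-1.3, -0.1, 6.5]
finger_gap: 0.0444
grip_force: 41.2
```

Emit:
move_arm(targets=[[[0,0,-15],[0,0,0],0.4],[[0,0,-50],[0,0,0],0.4],[[0,0,-100],[0,0,0],0.4],[[0,0,-120],[0,0,0],0.4]])

```text
clock: 4.65
tcp_pos: [0.6137, 0.2722, 0.1272]
orientation: [0.002, 0.594, 0.805, 0.002]
wrist_force: [0.3, 1.1, -1.5]
finger_gap: 0.0443
grip_force: 41.2
```

```bash
python3 - <<'E'
from h import *
go([.530,.018,.12])
s=env.get_state(); print(rot(s).as_matrix().round(3))
for c in('top','side'):
  p=env.read_camera(c)
  for t in('bearing_center','nest','knob_grip'):
    print(c,t,[(np.round(d['centre'],4),round(d['confidence'],2)) for d in env.landmark_of(t,p)[:2]])
cv2.imwrite('pics/crop3.png',cv2.resize(p['pixels'][150:290,190:400,::-1],None,fx=3.8,fy=3.8,interpolation=cv2.INTER_CUBIC))
E
```

```text
clock 4.65 tcp [0.6137 0.2722 0.1272] psi 107.1 shift [-218.3 -155.     6.3] turn [ 0.03  0.   -0.02]
F [ 0.32455499  1.09841213 -1.4814969 ] gap 0.044312156865404656 grip 41.16293058847077 q [ 0.3   0.54  0.13  1.16 -0.    1.57]
[[-0.295  0.956  0.006]
 [ 0.956  0.295  0.002]
 [-0.     0.006 -1.   ]]
top bearing_center [(array([0.6138, 0.2714, 0.1271]), 0.53)]
top nest [(array([0.53  , 0.0208, 0.0493]), 0.8)]
top knob_grip [(array([ 0.5531, -0.0581,  0.0827]), 0.6), (array([0.6126, 0.2716, 0.1274]), 0.49)]
side bearing_center [(array([0.6113, 0.2704, 0.1246]), 0.59)]
side nest [(array([0.5272, 0.0149, 0.0506]), 0.74)]
side knob_grip [(array([ 0.5543, -0.0643,  0.0874]), 0.82)]
```

View pics/crop3.png

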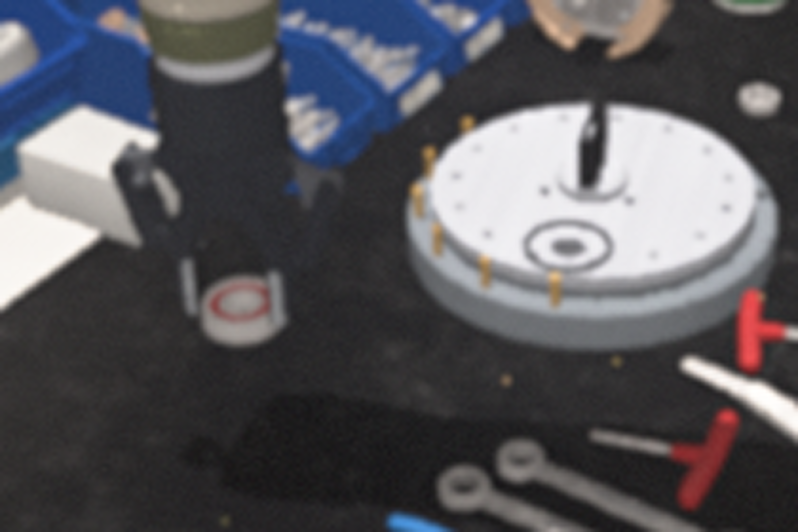

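The bearing hangs level between the pads (crop (240,305)), and the nest is at crop (567,247). Now I'll get sub-pixel nest and bearing positions from the pictures.

```bash
cat >> h.py <<'E'
def proj(p,P):
    E=np.array(p['extrinsics']); c=E[:3,:3]@np.array(P)+E[:3,3]; f=200/np.tan(np.radians(p['fovy']/2))
    return np.array([p['cx']+f*c[0]/-c[2], p['cy']-f*c[1]/-c[2]])
def back(p,uv,z):
    E=np.array(p['extrinsics']); f=200/np.tan(np.radians(p['fovy']/2))
    d=E[:3,:3].T@np.array([(uv[0]-p['cx'])/f,-(uv[1]-p['cy'])/f,-1]); o=-E[:3,:3].T@E[:3,3]
    return o+d*(z-o[2])/d[2]
def red(p,uv,r=14):
    x,y=np.round(uv).astype(int); im=p['pixels'][y-r:y+r+1,x-r:x+r+1].astype(float)
    w=np.clip(im[...,0]-im[...,1:].max(2)-25,0,None); yy,xx=np.mgrid[y-r:y+r+1,x-r:x+r+1]
    return np.array([(w*xx).sum(),(w*yy).sum()])/w.sum(), (w>0).sum()
def dark(p,uv,r=(15,12)):
    x,y=np.round(uv).astype(int); im=p['pixels'][y-r[1]:y+r[1]+1,x-r[0]:x+r[0]+1].astype(float).mean(2)
    w=np.clip(np.percentile(im,60)-25-im,0,None); yy,xx=np.mgrid[y-r[1]:y+r[1]+1,x-r[0]:x+r[0]+1]
    return np.array([(w*xx).sum(),(w*yy).sum()])/w.sum(),(w>0).sum()
E
python3 - <<'E'
from h import *
np.set_printoptions(suppress=True,precision=4)
tcp=env.get_state()['tcp_pos']
for c in('top','side'):
    p=env.read_camera(c); save(p,c+'4.png')
    n=proj(p,[.530,.018,.05]); r=(12,12) if c=='top' else (15,10)
    d,k=dark(p,n,r); print(c,'nest',n,d,k,back(p,d,.052),'knob proj',proj(p,[.555,-.0625,.085]))
    b=proj(p,tcp+[0,0,.009]); e,k=red(p,b); print('bearing',b,e,k,back(p,e,tcp[2]+.009),tcp)
    x,y=n.astype(int); i=cv2.resize(p['pixels'][y-40:y+41,x-50:x+51,::-1],None,fx=5,fy=5,interpolation=cv2.INTER_NEAREST)
    cv2.imwrite('pics/n%s.png'%c,i)
cv2.imwrite('pics/n.png',np.vstack([cv2.imread('pics/ntop.png'),cv2.imread('pics/nside.png')])[105:705])
E
```

```text
top nest [316.4808 212.7835] [313.3373 213.989 ] 265 [0.5258 0.0283 0.052 ] knob proj [341.6654 203.4621]
bearing [234.6029 184.0777] [239.9074 183.5842] 25 [0.6124 0.2548 0.1296] [0.611  0.2713 0.1206]
side nest [339.3151 214.5766] [337.5736 219.4348] 297 [0.5217 0.0427 0.052 ] knob proj [345.4745 187.1401]
bearing [253.7008 229.8157] [251.6149 230.406 ] 60 [0.6136 0.2754 0.1296] [0.611  0.2713 0.1206]
```

View pics/n.png

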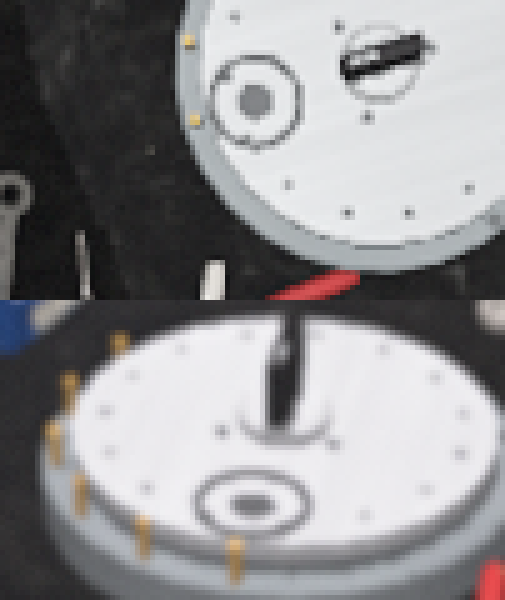

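By eye the nest's centre dot is at top (316.5,212.7) and side (338.9,214.7). That matches the projection of (0.530, 0.018, 0.05) within half a pixel, so the nest position is confirmed. My threshold picked up the background and is ignored. Moving above the nest.

Emit:
move_arm(targets=[[[-43,-30,0],[0,0,0],0.4],[[-87,-61,0],[0,0,0],0.4],[[-131,-91,0],[0,0,0],0.4],[[-175,-122,0],[0,0,0],0.4],[[-218,-152,0],[0,0,0],0.4]])

```text
clock: 5.78
tcp_pos: [0.5301, 0.017, 0.1221]
orientation: [-0.0, 0.594, 0.805, -0.0]
wrist_force: [-0.2, 0.2, -1.5]
finger_gap: 0.0447
grip_force: 41.2
```

Emit:
move_arm(targets=[[[0,0,0],[0,0,0],0.4],[[0,0,0],[0,0,0],0.4]])

```text
clock: 6.02
tcp_pos: [0.5311, 0.0185, 0.1223]
orientation: [-0.0, 0.594, 0.804, 0.0]
wrist_force: [-0.4, 0.5, -0.6]
finger_gap: 0.0445
grip_force: 41.3
```

```bash
python3 - <<'E'
from h import *
np.set_printoptions(suppress=True,precision=4)
T=[]
for c in('top','side','side'):
    p=env.read_camera(c); save(p,c+'5.png'); tcp=env.get_state()['tcp_pos']; T.append(tcp)
    L=[(np.round(d['centre'],4),round(d['confidence'],2)) for d in env.landmark_of('bearing_center',p)[:1]]
    b=proj(p,tcp+[0,0,.009]); e,k=red(p,b); print(c,L,'tcpproj',b,'red',e,k,back(p,e,tcp[2]+.009),tcp)
    x,y=b.astype(int); i=cv2.resize(p['pixels'][y-30:y+31,x-40:x+41,::-1],None,fx=5,fy=5,interpolation=cv2.INTER_NEAREST)
    cv2.imwrite('pics/b%s.png'%c,i)
p=env.read_camera('side'); print('old bearing proj',proj(p,[.6125,.271,.009])); go([.530,.018,.06])
print(x,y)
cv2.imwrite('pics/b.png',np.hstack([cv2.imread('pics/btop.png'),cv2.imread('pics/bside.png')])[:,:800])
E
```

```text
top [(array([0.5013, 0.3985, 0.0028]), 0.62)] tcpproj [316.1218 208.9866] red [nan nan] 0 [nan nan nan] [0.5313 0.0191 0.1224]
side [] tcpproj [338.8472 188.0629] red [339.4307 188.2473] 46 [0.5296 0.0197 0.1313] [0.5313 0.0196 0.1223]
side [(array([0.532 , 0.0196, 0.1233]), 0.68)] tcpproj [338.8787 188.0805] red [339.2167 188.2339] 47 [0.5301 0.0198 0.1313] [0.5312 0.0196 0.1223]
old bearing proj [257.4552 271.1471]
clock 6.375 tcp [0.5311 0.0194 0.1223] psi 107.2 shift [-1.  -1.4 62.3] turn [-0.    0.   -0.01]
F [ 0.3614 -0.42   -1.4068] gap 0.044304894010561785 grip 41.2756412406452 q [-0.11  0.29 -0.26  1.02 -0.    1.16]
338 188h.py:25: RuntimeWarning: invalid value encountered in divide
  return np.array([(w*xx).sum(),(w*yy).sum()])/w.sum(), (w>0).sum()
```

View pics/b.png

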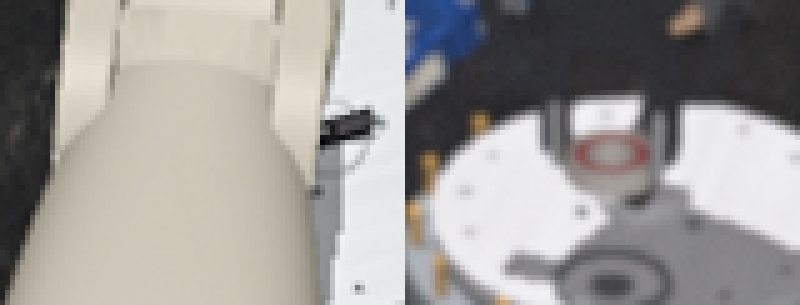

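The side view shows the bearing level in the pads, with its seal within 0.5 px of the TCP's projection. I'll lower it to just above the nest ring with a 1 mm correction.

Emit:
move_arm(targets=[[[-1,-1,25],[0,0,0],0.4],[[-1,-1,45],[0,0,0],0.4],[[-1,-1,58],[0,0,0],0.4],[[-1,-1,61],[0,0,0],0.4],[[-1,-1,61],[0,0,0],0.4]])

```text
clock: 7.0
tcp_pos: [0.5306, 0.0173, 0.0617]
orientation: [0.0, 0.594, 0.805, 0.0]
wrist_force: [0.3, 0.8, -0.8]
finger_gap: 0.0443
grip_force: 41.3
```

```bash
python3 - <<'E'
from h import *
np.set_printoptions(suppress=True,precision=4)
p=env.read_camera('side'); go([.530,.018,.055]); tcp=env.get_state()['tcp_pos']
b=proj(p,tcp+[0,0,.009]); e,k=red(p,b); print('tcpproj',b,'red',e,k,back(p,e,tcp[2]+.009),'nest-axis proj',proj(p,[.5297,.0175,tcp[2]+.009]))
x,y=b.astype(int); cv2.imwrite('pics/c6.png',cv2.resize(p['pixels'][y-30:y+31,x-40:x+41,::-1],None,fx=8,fy=8,interpolation=cv2.INTER_CUBIC))
E
```

```text
clock 7.05 tcp [0.5309 0.0173 0.062 ] psi 107.1 shift [ 1.  -0.6  7. ] turn [ 0.01  0.   -0.02]
F [-0.4868 -0.1772 -0.3645] gap 0.04414861325318097 grip 41.28480588784441 q [-0.12  0.34 -0.35  0.88 -0.    1.15]
tcpproj [339.2248 207.619 ] red [339.7954 208.2526] 50 [0.5281 0.0192 0.071 ] nest-axis proj [339.5793 207.7857]
```

View pics/c6.png

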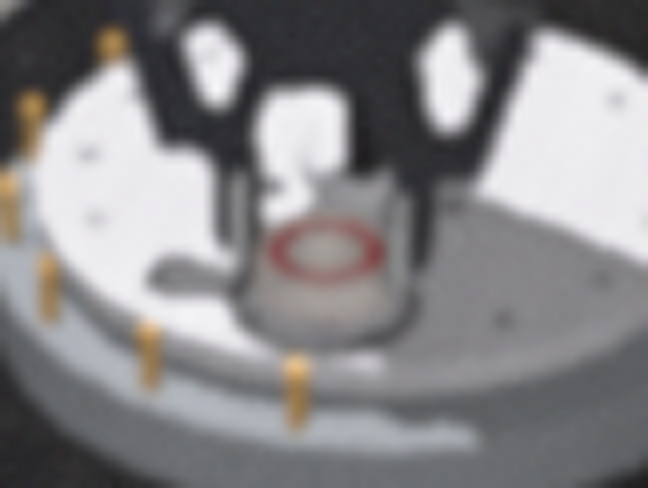

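The bearing sits centred over the ring (seal (339.8,208.3), nest axis (339.6,207.8)). Lowering gently.

Emit:
move_arm(targets=[[[0,0,3],[0,0,0],0.4],[[0,0,5],[0,0,0],0.4],[[0,0,6],[0,0,0],0.4],[[0,0,6],[0,0,0],0.4]])

```text
clock: 7.55
tcp_pos: [0.5302, 0.0172, 0.0554]
orientation: [-0.0, 0.594, 0.805, -0.0]
wrist_force: [0.7, -0.8, -1.3]
finger_gap: 0.0444
grip_force: 41.3
```

Emit:
move_arm(targets=[[[0,0,1],[0,0,0],0.4],[[0,0,2],[0,0,0],0.4],[[0,0,2],[0,0,0],0.4]])

```text
clock: 7.92
tcp_pos: [0.5313, 0.0174, 0.0548]
orientation: [0.001, 0.594, 0.805, 0.001]
wrist_force: [-1.8, 1.4, 7.9]
finger_gap: 0.0441
grip_force: 42.2
```

Contact came at TCP z 0.0548, which is exactly the seated height. Releasing.

Emit:
move_arm(targets=[[[0,0,0],[0,0,0],0.0],[[0,0,0],[0,0,0],-0.4],[[0,0,0],[0,0,0],-0.4],[[0,0,-5],[0,0,0],-0.4],[[0,0,-30],[0,0,0],-0.4]])

```text
clock: 8.55
tcp_pos: [0.5288, 0.0174, 0.0824]
orientation: [-0.002, 0.594, 0.805, -0.001]
wrist_force: [0.5, 0.5, 0.7]
finger_gap: 0.0597
grip_force: 0.0
```

Emit:
move_arm(targets=[[[0,0,-40],[0,0,0],-0.4],[[0,0,-80],[0,0,0],-0.4],[[0,0,-80],[0,0,0],-0.4]])

```text
clock: 8.93
tcp_pos: [0.5328, 0.017, 0.1672]
orientation: [0.003, 0.594, 0.805, 0.002]
wrist_force: [-0.6, 0.0, -0.6]
finger_gap: 0.0599
grip_force: 0.0
```

```bash
python3 - <<'E'
from h import *
np.set_printoptions(suppress=True,precision=4)
p=env.read_camera('side'); go([.555,-.063,.13])
e,k=red(p,[339.5,208.5]); print('red',e,k,back(p,e,.064),'seated proj',proj(p,[.530,.018,.064]))
for t in('bearing_center','nest','knob_grip'): print(t,[(np.round(d['centre'],4),round(d['confidence'],2)) for d in env.landmark_of(t,p)[:1]])
x,y=340,200; cv2.imwrite('pics/c7.png',cv2.resize(p['pixels'][y-40:y+41,x-50:x+51,::-1],None,fx=7,fy=7,interpolation=cv2.INTER_CUBIC))
E
```

```text
clock 8.975 tcp [0.5315 0.0171 0.1652] psi 107.1 shift [-83.4  -1.3  35.3] turn [ 0.02  0.01 -0.02]
F [-0.5855 -0.0596 -0.627 ] gap 0.05973012556593163 grip 0.0 q [-0.12  0.26 -0.2   1.11 -0.    1.15]
red [339.9223 210.3458] 45 [0.5282 0.0183 0.064 ] seated proj [339.3623 210.1121]
bearing_center [(array([0.5304, 0.0178, 0.0544]), 0.78)]
nest [(array([0.5283, 0.015 , 0.0486]), 0.77)]
knob_grip [(array([ 0.5581, -0.064 ,  0.0848]), 0.73)]
```

View pics/c7.png

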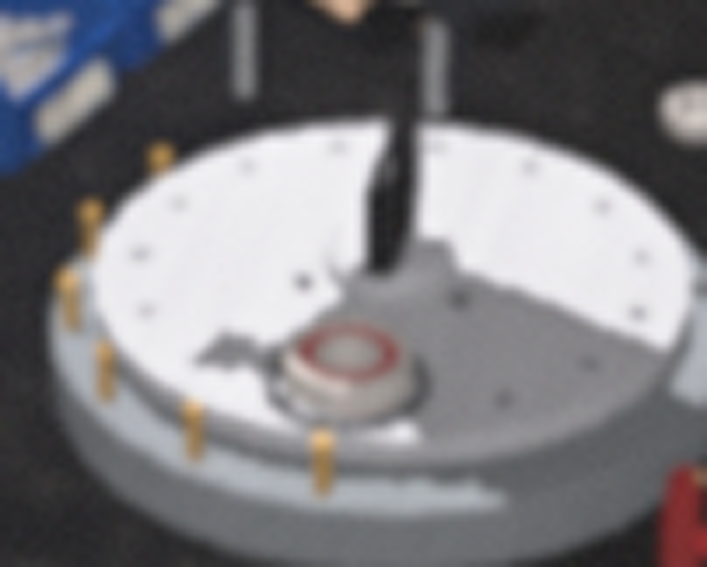

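The bearing is seated flat in the nest ring (crop (348,365)), with the plate at home. Now to the knob, in the same orientation.

Emit:
move_arm(targets=[[[-42,-1,0],[0,0,0],-0.4],[[-84,-1,0],[0,0,0],-0.4],[[-84,-1,30],[0,0,0],-0.4],[[-84,-1,65],[0,0,0],-0.4],[[-84,-1,95],[0,0,0],-0.4]])

```text
clock: 9.75
tcp_pos: [0.5526, -0.0632, 0.0657]
orientation: [-0.002, 0.594, 0.804, -0.001]
wrist_force: [0.6, -0.4, -0.2]
finger_gap: 0.0596
grip_force: 0.0
```

Emit:
move_arm(targets=[[[0,0,0],[0,0,0],-0.2],[[0,0,0],[0,0,0],0.2]])

```text
clock: 10.0
tcp_pos: [0.5542, -0.0633, 0.0687]
orientation: [-0.0, 0.594, 0.805, -0.0]
wrist_force: [-0.1, 0.1, 0.9]
finger_gap: 0.0349
grip_force: 0.0
```

```bash
python3 - <<'E'
from h import *
np.set_printoptions(suppress=True,precision=4)
go([.555,-.063,.069])
E
```

```text
clock 10.0 tcp [ 0.5542 -0.0633  0.0687] psi 107.1 shift [ 0.1  0.9 -0.3] turn [-0.   -0.   -0.02]
F [-0.0762  0.0543  0.8678] gap 0.03493181021382346 grip 0.0 q [-0.26  0.38 -0.27  0.92 -0.    1.01]
```

Emit:
move_arm(targets=[[[0,0,0],[0,0,0],0.5],[[0,0,0],[0,0,0],1],[[0,0,0],[0,0,0],1],[[0,0,0],[0,0,0],1]], squeeze=80)

```text
clock: 10.5
tcp_pos: [0.5545, -0.0637, 0.07]
orientation: [0.001, 0.594, 0.804, -0.0]
wrist_force: [-1.6, -1.3, 5.3]
finger_gap: 0.0128
grip_force: 81.5
```

```bash
python3 - <<'E'
from h import *
go([.555,-.063,.069]); print(env.get_state()['ft_torque'])
E
```

```text
clock 10.5 tcp [ 0.5545 -0.0637  0.07  ] psi 107.1 shift [0.5 0.7 1. ] turn [ 0.01  0.01 -0.02]
F [-1.58217251 -1.26252334  5.27357705] gap 0.01278287047464389 grip 81.48846745491028 q [-0.26  0.38 -0.27  0.92 -0.    1.01]
[-0.19150858  0.5792609  -0.27344362]
```

Emit:
move_arm(targets=[[[0,0,0],[0,0,0.5],1],[[0,0,0],[0,0,1.0],1],[[0,0,0],[0,0,1.5],1],[[0,0,0],[0,0,2.0],1],[[0,0,0],[0,0,2.4],1]])

```text
clock: 11.12
tcp_pos: [0.5542, -0.0637, 0.07]
orientation: [0.001, 0.749, 0.663, -0.0]
wrist_force: [-2.8, -0.9, 6.6]
finger_gap: 0.0128
grip_force: 81.6
```

```bash
python3 - <<'E'
from h import *
go([.555,-.063,.069],107.1-24); print(env.get_state()['ft_torque'])
E
```

```text
clock 11.125 tcp [ 0.5542 -0.0637  0.07  ] psi 83.0 shift [0.8 0.7 1. ] turn [ 0.01  0.01 -0.01]
F [-2.79006302 -0.86908921  6.56679779] gap 0.012841741932436718 grip 81.58684730529785 q [-0.26  0.38 -0.27  0.92 -0.    1.44]
[-0.24592187  0.78710942  0.04129625]
```

First click. Continuing to the second and third.

Emit:
move_arm(targets=[[[0,0,0],[0,0,0.5],1],[[0,0,0],[0,0,1.0],1],[[0,0,0],[0,0,1.5],1],[[0,0,0],[0,0,2.0],1],[[0,0,0],[0,0,2.4],1]])

```text
clock: 11.75
tcp_pos: [0.5539, -0.0636, 0.07]
orientation: [0.001, 0.87, 0.492, -0.0]
wrist_force: [-4.6, -1.2, 6.7]
finger_gap: 0.0128
grip_force: 81.7
```

Emit:
move_arm(targets=[[[0,0,0],[0,0,0.5],1],[[0,0,0],[0,0,1.0],1],[[0,0,0],[0,0,1.5],1],[[0,0,0],[0,0,2.0],1],[[0,0,0],[0,0,2.4],1]])

```text
clock: 12.38
tcp_pos: [0.5537, -0.0634, 0.07]
orientation: [0.0, 0.954, 0.301, -0.0]
wrist_force: [-4.6, -0.1, 8.3]
finger_gap: 0.013
grip_force: 81.8
```

Emit:
move_arm(targets=[[[0,0,0],[0,0,0],1],[[0,0,0],[0,0,0],1]])

```text
clock: 12.62
tcp_pos: [0.5537, -0.0634, 0.07]
orientation: [0.0, 0.953, 0.302, -0.0]
wrist_force: [-4.4, 0.7, 8.3]
finger_gap: 0.0128
grip_force: 81.8
```

```bash
python3 - <<'E'
from h import *
go([.555,-.063,.069],107.1-72); print(env.get_state()['ft_torque'])
for c in('side','top'):
  p=env.read_camera(c)
  for t in('nest','bearing_center','knob_grip'):
    for d in env.landmark_of(t,p)[:1]:
        v=np.array(d['centre']); a=np.degrees(np.arctan2(v[1]+.0635,v[0]-.5548)); print(c,t,v.round(4),round(d['confidence'],2),'plate angle',round(107.3-a,1))
  if c=='side': x,y=340,195; cv2.imwrite('pics/c8.png',cv2.resize(p['pixels'][y-45:y+46,x-60:x+61,::-1],None,fx=6,fy=6,interpolation=cv2.INTER_CUBIC))
E
```

```text
clock 12.625 tcp [ 0.5537 -0.0634  0.07  ] psi 35.1 shift [1.3 0.4 1. ] turn [0. 0. 0.]
F [-4.36943841  0.73153688  8.3289292 ] gap 0.012775490815565418 grip 81.79732203483582 q [-0.26  0.38 -0.27  0.92 -0.    2.27]
[-0.05787666  1.00517255  0.03172066]
side nest [ 0.6228 -0.0142  0.0481] 0.96 plate angle 71.4
side bearing_center [ 0.6231 -0.0147  0.0575] 0.48 plate angle 71.8
side knob_grip [ 0.5551 -0.0619  0.086 ] 0.86 plate angle 27.9
top nest [ 0.6218 -0.014   0.05  ] 0.74 plate angle 70.8
top bearing_center [ 0.6172 -0.016   0.0579] 0.55 plate angle 70.0
```

View pics/c8.png

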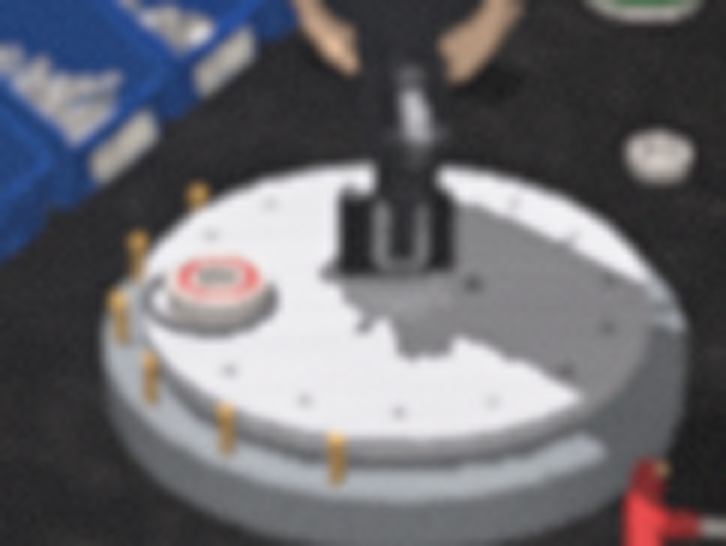

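The nest now lines up with the fourth stud, at crop (120,312), which is the third stop. The bearing is still seated flat, and the grip on the knob holds at 72°. Handing in.

```bash
python3 -c "
from workcell import env
print(env.hand_in())"
```

```text
the job is handed in; nothing more can be done
None
```

The job is handed in, with no verdict returned: the larger bearing lies flat in the nest, released with the plate at home, and the plate has been turned clockwise to the third stop (72°), where the gripper still holds the knob.

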